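# Read a warmed sample tube over the light panel

### The job

Swing the incubator's clear hood right up by its front bar and leave it open, then draw the blue-capped tube straight up out of its well. Tip that tube over until it lies level, and finish still holding it there, still and level, 6 to 25 cm above the middle of the lit reading panel with nothing but the gripper touching it. The other two tubes stay in their wells, and everything else on the bench stays where it stands.

Things in the scene. Friction and masses are not known exactly. Their poses are not given: they have to be found in the camera images.
- incubator: white dry-block tube incubator, 205 x 215 mm, 70 mm high without hood, fixed. Origin under its middle, on the bench; x points from its front (grey fascia with display) to its back. Aluminium block, top 80 mm above the bench; wells 16 mm wide, 42 mm deep at x = -0.035 and 0.007, y = -0.045, 0, 0.045. Tubes stand in the outer wells of the front row and the middle one of the back row
- lid (a joint): angle (rad) of the clear hood over the wells, hinged along the incubator's back edge: 0 shut, grows as the front rises, 1.57 straight up, stop at 1.75. Stiff hinge: stays at any angle, takes about 3 N at the bar. Starts shut or up to 0.2 open. Hood 168 mm deep, 200 mm wide, 55 mm high; its lower rim is level with the hinge
- lid_handle (a point): middle of the hood's steel bar handle: round bar 10 mm thick, level along the incubator's y, 84 mm of it straight and free, an arm at each end. 42 mm in front of the hood's front face, 45 mm above its lower rim (130 mm above the bench when shut), free in front, above and below. Moves with the hood, 215 mm from the hinge line
- lid_hinge (a point): middle of the hood's hinge line, 85 mm above the bench, 85 mm behind the incubator's origin; the line runs along the incubator's y
- blue_tube: the tube wanted: capped sample tube 84 mm long, body 13 mm in diameter, blue cap 17 mm in diameter over the top 18 mm. Origin at the centre of its bottom end, z along the tube to the cap. In its well 42 mm of it stand above the block (bottom end 38 mm, cap 104 to 122 mm above the bench). About 16 g. Which well it is in changes
- blue_tube_middle (a point): a point on the blue-capped tube's axis half way along, 42 mm from its bottom end
- red_tube: the same kind of tube with a red cap, standing in another well; stays there
- purple_tube: the same kind of tube with a purple cap, standing in another well; stays there
- light_panel: flat reading light with a glowing white top, grey case 150 (x) x 200 (y) x 42 mm high, fixed to the bench. Origin under its middle. It and the incubator stand side by side; either may be on the left
- panel_centre (a point): centre of the glowing white plate (116 x 166 mm), 42 mm above the bench, frame as the panel's
- timer: white digital bench timer, 62 x 66 x 20 mm, lying on the bench near the front; origin under its middle; stays where it lies
- stripper: red-handled hand tube stripper, 64 x 142 x 12 mm, lying on the bench at the right; stays where it lies
- black_pen: black marker pen, 133 mm long, lying on the bench at the left; stays where it lies

How it is judged:
On the way, in this order (a step that is already met when the one before it is completed fails the run):
1. the hood has been swung up (past 1.25 rad) (value of joint lid above 1.25 rad), for 0.2 s.
2. the blue-capped tube has been drawn upright (within 20 degrees) out of its well, its bottom end over 10 mm above the block, in the fingers (z of blue_tube in the frame of incubator above 0.09 m and horizontal distance between blue_tube and incubator below 0.12 m and angle between blue_tube's own z axis and vertical below 0.35 rad and contact force between blue_tube and the fingers above 0.5 N), for 0.1 s.
At the end, for the whole second after the job is handed in: Hood open over 1.15 rad; the fingers hold the blue-capped tube still and level (within 15 degrees), its middle within 50 mm sideways of the panel's centre and 50 to 270 mm above it, touching nothing else; the other tubes stand in their wells, no other thing moved by 30 mm (value of joint lid above 1.15 rad and angle between blue_tube's own z axis and vertical between 1.3108 and 1.8308 rad and z of blue_tube_middle in the frame of panel_centre between 0.05 and 0.27 m and horizontal distance between blue_tube_middle and panel_centre below 0.05 m and contact force between blue_tube and the fingers above 0.5 N and contact force between blue_tube and light_panel below 0.05 N and contact force between blue_tube and incubator below 0.05 N and linear speed of blue_tube below 0.03 m/s and angular speed of blue_tube below 0.3 rad/s and angle between each of red_tube, purple_tube's own z axis and vertical below 0.2 rad and distance of each of red_tube, purple_tube, timer, stripper, black_pen from where it was at the start of the episode below 0.03 m); the arm keeps its last pose, push and grip.
It fails at once if another tube is pulled from its well (distance of any of red_tube, purple_tube from where it was at the start of the episode above 0.03 m).
It fails at once if a thing lying on the bench is pushed away (distance of any of timer, stripper, black_pen from where it was at the start of the episode above 0.03 m).
It also fails if it takes over 61 s, if anything falls off the work surface, if the arm or the gripper's body presses on something with over 40 N, if the wrist force passes 120 N, or if a joint passes its speed limit or range.

### The arm

A 6-joint arm with a two-finger parallel gripper is mounted at the origin on a cart in front of the work surface, level with it; the furniture and walls round the work are solid. World frame = base frame: x ahead of the robot, y to its left, z up, the work surface at z = 0. Lengths are in m, angles in rad, forces in N, time in s.
With the tool pointing down it reaches from about 0.375 to 0.9 m from the base axis. Payload 3.1 kg.
Tool frame: the origin (TCP) lies between the finger pads; the fingertips stand robot.finger_overhang ahead of it and the grasp point (between the pads) lies 3 mm ahead of it (robot.finger_overhang is the distance from the TCP to the fingertips, in m); z points along the fingers, y is the line along which they close (so a half turn about z gives the same grasp; the last joint's range is limited). The gripper opens to 87 mm and grips with 3 to 60 N. Pads are 19 mm wide; open, the fingers measure 117 mm over their backs; the gripper's body (75 mm by 190 mm) begins 51 mm behind the grasp point.
Start: joints at [1.169, 0.527, 1.433, -0, 1.181, -0.178], TCP at [0.139, 0.609, 0.245] pointing down, gripper open.
Joint ranges: [-3.08, 3.08], [-0.75, 2.2], [0.22, 2.44], [-1.43, 4.57], [0, 2.65], [-2.85, 2.85]. Speed limits (rad/s): [2.79, 2.79, 3.14, 3.14, 3.14, 3.14].

### API

Orientations are given as a unit quaternion [x, y, z, w].
In Python, from rig import get_obs, vision, hand_in, nets, robot gives the robot as it stands.
- The arm moves only by the tool apply_moves, never from a script. Its argument "series" is a list of rows, each an object with "offset": the shift along the world's x, y, z in cm, a list of three; "rot": the turn, a rotation vector about the world's x, y, z in degrees, a list of three. A call has 1 to 20 rows; each row is the pose to reach, as a shift and turn from the pose commanded when the call began; what a row does not reach only later rows make up. A row lasts 1/10 s, in which the tool goes at most 50 mm and 8.59 degrees, less where a joint would pass 70% of its speed; a pose out of reach is approached as far as the arm can. A call with a gripper value outside its range is refused whole. "hand" is the opening, from 0 (shut) to 1 (fully open), set as the call begins (left out, the last holds). The fingers move at their own pace and stop on an object; "newtons" is the grip in N (left out, the last holds). Time passes only in rows, so rows that repeat a pose let the fingers close. It gives the time, the measured TCP pose, the force, the opening and the grip force at its end, in the units of the state.
- get_obs(): the state, without advancing time (a new reading comes with each control period).
- vision.camera(name): name is "side" or "top"; returns the picture (420x560x3 uint8, red, green, blue); there is no depth.
- vision.calibration(name): a dict with "K" (3x3 intrinsics, pixels), "R" (3x3) and "t" (3): a world point X has camera coordinates R X + t. Camera axes: x right, y down, z forward; pixel columns grow to the right and rows downward; lengths in m; the calibration is good to about 2 mm. A picture is of the moment at which its call begins. calibration takes no time and is no camera call.
- hand_in(): hands the job in; it is judged then, once.
Trained networks look in the newest picture that a camera, given by its name, has taken for a name from the list of things; names that differ only in an ending like _2 or _b are one class to them, and where a whole thing is asked for, a point or a joint stands for the part that bears it (a point fixed in the world has none). Each returns a list of dicts, best first, with "conf" (0 to 1); they miss things now and then, are a little off and sometimes report something else, mostly with a low value. They report only what shows in the picture. A call takes as long as a camera call.
- nets.search_frame(camera, query): "centre" ([x, y, z] in m, in world coordinates, good to about 4 mm: the middle of the surface that is visible of it).
- nets.spot_point(camera, query): "centre" ([x, y, z] in m, in world coordinates, good to about 4 mm: a listed point, or the origin of a listed thing).
The state is a dict: "time": time; "q": joint angles; "joint_velocities": joint speeds; "joint_torque": joint torques, N m; "position": TCP position; "tool_rot": TCP orientation; "ft_force": force on the tool from outside, world axes, zero at the start; "moment": the same for the moment, N m; "grip_width": finger opening in m; "grip_force": force on a finger pad.
Only numpy, scipy, OpenCV 4.12 (cv2) and the standard library are available. Lean on these libraries where they do the work, as an engineer would, in place of code of your own. Each camera call takes 0.05 s, during which the arm holds its last target. There are 200 camera calls.

## Working session

There is one attempt and no reset: what is moved stays moved. The work goes in short steps, Python scripts to look and compute and a tool call to move; the robot and the scene stay as the last step left them, time stands still between calls to the robot, and variables do not carry over. Pictures are saved under pics/ and viewed, at most 10 in all, crops included, and the job is handed in when it is done.

Besides the shell and the picture viewer there is one more tool, called after "Emit:" as a command line: name --argument value ..., lists and objects as JSON in quotes. apply_moves: Moves the arm, as the interface text tells. Its arguments: {"type":"object","properties":{"series":{"type":"array"},"hand":{"type":"number"},"newtons":{"type":"number"}},"required":["series"]}

```bash
mkdir -p pics; ls; python3 - <<'E'
from rig import get_obs, vision, nets, robot
import cv2,numpy as np
o=get_obs();print(o['time'],o['position'],o['tool_rot'],o['grip_width'],robot.finger_overhang)
for c in('side','top'):
    im=vision.camera(c);cv2.imwrite(f'pics/{c}0.png',im[:,:,::-1])
    k=vision.calibration(c);print(c,(-k['R'].T@k['t']).round(3),k['R'][2].round(2))
    for n in('incubator','lid_handle','lid_hinge','blue_tube','blue_tube_middle','red_tube','purple_tube','panel_centre','light_panel','timer','stripper','black_pen'):
        r=nets.spot_point(c,n);print(n,[(np.round(d['centre'],3).tolist(),round(d['conf'],2)) for d in r[:2]])
E
```

```text
pics
0.0 [0.13842028 0.60879603 0.24360056] [ 1.11660924e-01  9.93745810e-01 -1.00998065e-03 -2.89470128e-04] 0.08707449830028617 0.022
side [-0.039 -1.397  0.808] [ 0.35  0.83 -0.42]
incubator [([0.548, -0.15, -0.001], 0.82)]
lid_handle [([0.425, -0.146, 0.152], 0.86)]
lid_hinge []
blue_tube []
blue_tube_middle []
red_tube []
purple_tube []
panel_centre [([0.569, 0.138, 0.039], 0.7)]
light_panel [([0.568, 0.135, -0.002], 0.85)]
timer [([0.407, 0.012, 0.002], 0.58)]
stripper [([0.586, -0.406, 0.002], 0.77), ([0.424, -0.15, 0.157], 0.25)]
black_pen [([0.397, 0.368, 0.0], 0.42)]
top [ 0.401 -0.039  1.131] [ 0.11  0.03 -0.99]
incubator [([0.549, -0.146, 0.003], 0.77)]
lid_handle [([0.431, -0.149, 0.147], 0.86)]
lid_hinge []
blue_tube []
blue_tube_middle []
red_tube []
purple_tube []
panel_centre [([0.56, 0.136, 0.044], 0.8)]
light_panel [([0.567, 0.135, 0.004], 0.78), ([0.561, 0.139, 0.044], 0.74)]
timer [([0.409, 0.007, -0.002], 0.95)]
stripper [([0.578, -0.41, 0.002], 0.74)]
black_pen [([0.399, 0.367, 0.002], 0.78)]
```

View pics/side0.png

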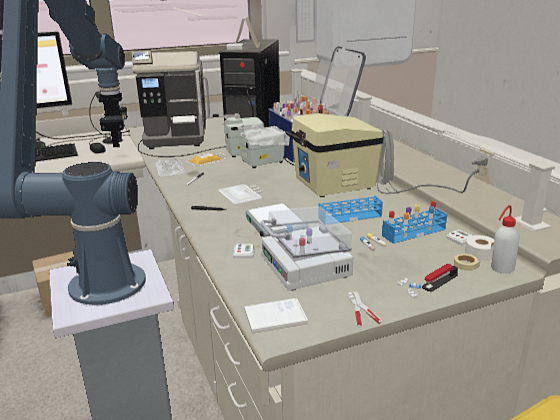

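View pics/top0.png

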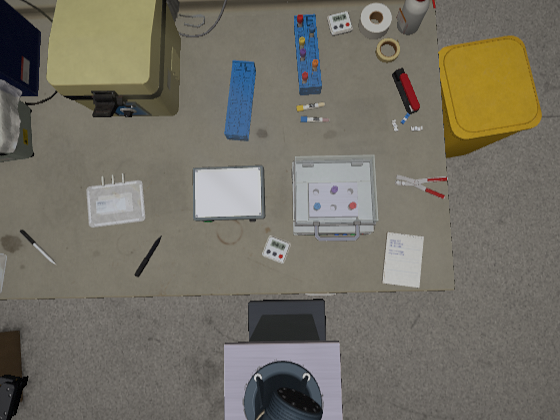

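Emit:
apply_moves --series '[{"offset": [32,-41,1.5],"rot": [0,0,-40]},{"offset": [32,-41,1.5],"rot": [0,0,-40]},{"offset": [32,-41,1.5],"rot": [0,0,-40]},{"offset": [32,-41,1.5],"rot": [0,0,-40]},{"offset": [32,-41,1.5],"rot": [0,0,-40]},{"offset": [32,-41,1.5],"rot": [0,0,-40]},{"offset": [32,-41,1.5],"rot": [0,0,-40]},{"offset": [32,-41,1.5],"rot": [0,0,-40]},{"offset": [32,-41,1.5],"rot": [0,0,-40]},{"offset": [32,-41,1.5],"rot": [0,0,-40]},{"offset": [32,-41,1.5],"rot": [0,0,-40]},{"offset": [29,-75.6,1.5],"rot": [0,0,-77.2]},{"offset": [29,-75.6,1.5],"rot": [0,0,-77.2]},{"offset": [29,-75.6,1.5],"rot": [0,0,-77.2]},{"offset": [29,-75.6,1.5],"rot": [0,0,-77.2]},{"offset": [29,-75.6,1.5],"rot": [0,0,-77.2]},{"offset": [29,-75.6,1.5],"rot": [0,0,-77.2]},{"offset": [29,-75.6,1.5],"rot": [0,0,-77.2]},{"offset": [29,-75.6,1.5],"rot": [0,0,-77.2]},{"offset": [29,-75.6,1.5],"rot": [0,0,-77.2]}]' --hand 0.35

```text
time: 3.3
position: [0.4284, -0.1476, 0.2595]
tool_rot: [0.708, 0.706, 0.0, -0.0]
ft_force: [0.7, 0.4, -0.9]
grip_width: 0.0304
grip_force: 0.0
```

```bash
cat > st.py <<'E'
import json,numpy as np
from rig import get_obs,nets,vision
from scipy.spatial.transform import Rotation as R
def st():
    o=get_obs();M=R.from_quat(o['tool_rot']).as_matrix()
    print('t',round(o['time'],2),'p',np.round(o['position'],4),'q',np.round(o['q'],3),'w',round(o['grip_width'],4),'gf',np.round(o['grip_force'],1),'F',np.round(o['ft_force'],1),'\nty',M[:,1].round(3),'tz',M[:,2].round(3))
    open('log.jsonl','a').write(json.dumps([list(map(float,o['q'])),list(map(float,o['position'])),list(map(float,o['tool_rot']))])+'\n')
    return o
def pts(*ns,cams=('side','top')):
    for c in cams:
        vision.camera(c)
        for n in ns: print(c,n,[(np.round(d['centre'],3).tolist(),round(d['conf'],2)) for d in nets.spot_point(c,n)[:1]])
E
python3 - <<'E'
from st import *
st();pts('lid_handle')
E
```

```text
t 3.3 p [ 0.4284 -0.1476  0.2595] q [-5.790e-01  2.750e-01  1.828e+00  1.000e-03  1.039e+00 -5.760e-01] w 0.0304 gf 0.0 F [ 0.7  0.4 -0.9] 
ty [ 1.    -0.004 -0.   ] tz [-0.     0.001 -1.   ]
side lid_handle [([0.425, -0.147, 0.153], 0.88)]
top lid_handle []
```

Emit:
apply_moves --series '[{"offset": [0,0,-4]},{"offset": [0,0,-8]},{"offset": [0,0,-10.6]},{"offset": [0,0,-10.6]},{"offset": [0,0,-10.6]}]'

```text
schema error: expected keys offset, rot
```

```bash
python3 - <<'E'
from st import *
st()
for c in('side','top'):
    import cv2
    im=vision.camera(c);k=vision.calibration(c)
    x=k['K']@(k['R']@np.array([.428,-.148,.15])+k['t']);u,v=(x[:2]/x[2]).astype(int);print(c,u,v)
    cr=cv2.resize(im[v-50:v+50,u-65:u+65,::-1],(520,400),interpolation=cv2.INTER_CUBIC);cv2.imwrite(f'pics/{c}1.png',cr)
import os
a=cv2.imread('pics/side1.png');cv2.imwrite('pics/side1.png',a)
E
```

```text
t 3.5 p [ 0.4286 -0.145   0.2595] q [-0.574  0.274  1.829  0.     1.039 -0.576] w 0.0306 gf 0.0 F [-0.4 -0.3  0.8] 
ty [ 1.     0.002 -0.   ] tz [-0.     0.001 -1.   ]
side 267 228
top 337 237
```

View pics/side1.png

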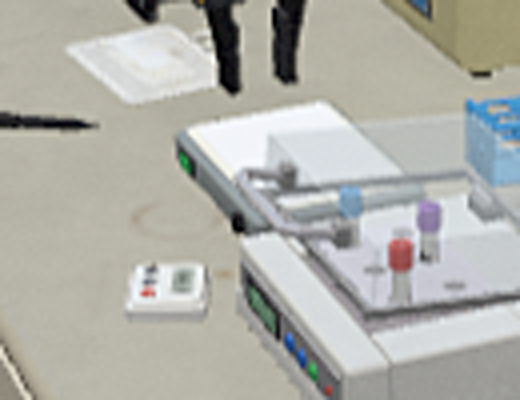

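The move was refused because "rot" was missing. The crop shows the two open fingers (crop px 230,85 and 288,75) still above the steel bar (about 245,195), with the tubes under the hood. I'll repeat the descent.

Emit:
apply_moves --series '[{"offset": [0,0,-4],"rot": [0,0,0]},{"offset": [0,0,-8],"rot": [0,0,0]},{"offset": [0,0,-10.6],"rot": [0,0,0]},{"offset": [0,0,-10.6],"rot": [0,0,0]},{"offset": [0,0,-10.6],"rot": [0,0,0]}]'

```text
time: 4.1
position: [0.429, -0.1461, 0.1537]
tool_rot: [0.707, 0.707, -0.0, -0.0]
ft_force: [0.3, -0.7, 0.7]
grip_width: 0.0307
grip_force: 0.0
```

Emit:
apply_moves --series '[{"offset": [0,0,0],"rot": [0,0,0]},{"offset": [0,0,0],"rot": [0,0,0]},{"offset": [0,0,0],"rot": [0,0,0]},{"offset": [0,0,0],"rot": [0,0,0]}]' --hand 0 --newtons 20

```text
time: 4.5
position: [0.4274, -0.1468, 0.1542]
tool_rot: [0.707, 0.708, -0.001, -0.001]
ft_force: [-4.9, -3.0, 1.6]
grip_width: 0.0092
grip_force: 20.0
```

```bash
python3 - <<'E'
from st import *
st();pts('lid_handle')
E
```

```text
t 4.5 p [ 0.4274 -0.1468  0.1542] q [-0.578  0.453  1.944 -0.003  0.746 -0.577] w 0.0092 gf 20.0 F [-4.9 -3.   1.6] 
ty [ 1.     0.001 -0.002] tz [-0.002 -0.001 -1.   ]
side lid_handle [([0.422, -0.148, 0.153], 0.89)]
top lid_handle [([0.399, 0.362, 0.002], 0.22)]
```

Emit:
apply_moves --series '[{"offset": [0.5,0,1.35],"rot": [0,0,0]},{"offset": [1.1,0,2.7],"rot": [0,0,0]},{"offset": [1.85,0,4.15],"rot": [0,0,0]},{"offset": [2.7,0,5.5],"rot": [0,0,0]},{"offset": [3.65,0,6.8],"rot": [0,0,0]},{"offset": [4.7,0,8.0],"rot": [0,0,0]},{"offset": [5.85,0,9.15],"rot": [0,0,0]},{"offset": [7.1,0,10.2],"rot": [0,0,0]},{"offset": [8.4,0,11.15],"rot": [0,0,0]},{"offset": [9.7,0,12.0],"rot": [0,0,0]},{"offset": [9.7,0,12.0],"rot": [0,0,0]}]'

```text
time: 5.8
position: [0.5252, -0.1479, 0.2771]
tool_rot: [0.707, 0.707, -0.002, 0.001]
ft_force: [-8.4, -1.7, 16.4]
grip_width: 0.0092
grip_force: 20.0
```

```bash
python3 - <<'E'
from st import *
st();pts('lid_handle')
E
```

```text
t 5.8 p [ 0.5252 -0.1479  0.2771] q [-0.477  0.382  1.594 -0.004  1.165 -0.476] w 0.0092 gf 20.0 F [-8.4 -1.7 16.4] 
ty [ 1.     0.    -0.001] tz [-0.001 -0.004 -1.   ]
side lid_handle [([0.524, -0.15, 0.275], 0.98)]
top lid_handle []
```

Emit:
apply_moves --series '[{"offset": [0.6,0,0.65],"rot": [0,0,0]},{"offset": [1.3,0,1.0],"rot": [0,0,0]},{"offset": [2.0,0,1.35],"rot": [0,0,0]},{"offset": [2.8,0,1.65],"rot": [0,0,0]},{"offset": [4.35,0,2.2],"rot": [0,0,0]},{"offset": [5.9,0,2.6],"rot": [0,0,0]},{"offset": [7.5,0,2.9],"rot": [0,0,0]},{"offset": [9.1,0,3.1],"rot": [0,0,0]},{"offset": [10.8,0,3.15],"rot": [0,0,0]},{"offset": [12.4,0,3.05],"rot": [0,0,0]},{"offset": [13.9,0,2.9],"rot": [0,0,0]},{"offset": [13.9,0,2.9],"rot": [0,0,0]},{"offset": [13.9,0,2.9],"rot": [0,0,0]}]'

```text
time: 7.3
position: [0.6666, -0.1488, 0.3032]
tool_rot: [0.707, 0.707, -0.0, 0.003]
ft_force: [0.6, -5.5, -0.4]
grip_width: 0.0092
grip_force: 20.0
```

```bash
python3 - <<'E'
from st import *
st();pts('lid_handle')
E
```

```text
t 7.3 p [ 0.6666 -0.1488  0.3032] q [-0.382  0.555  1.209 -0.003  1.372 -0.38 ] w 0.0092 gf 20.0 F [ 0.6 -5.5 -0.4] 
ty [ 1.    -0.001  0.004] tz [ 0.004 -0.004 -1.   ]
side lid_handle [([0.666, -0.15, 0.302], 0.96)]
top lid_handle []
```

Emit:
apply_moves --series '[{"offset": [0,0,0],"rot": [0,0,0]},{"offset": [0,0,0],"rot": [0,0,0]},{"offset": [0,0,2],"rot": [0,0,0]},{"offset": [0,0,6],"rot": [0,0,0]},{"offset": [0,0,8],"rot": [0,0,0]},{"offset": [-5,0,8],"rot": [0,0,0]},{"offset": [-10,2,8],"rot": [0,0,0]},{"offset": [-15.5,4.5,8],"rot": [0,0,0]},{"offset": [-15.5,4.5,8],"rot": [0,0,0]},{"offset": [-15.5,4.5,8],"rot": [0,0,0]}]' --hand 0.4

```text
time: 8.5
position: [0.5075, -0.0997, 0.3832]
tool_rot: [0.707, 0.707, 0.0, -0.001]
ft_force: [0.7, -0.1, 0.6]
grip_width: 0.0347
grip_force: 0.0
```

```bash
cat > kin.py <<'E'
import numpy as np,json
from scipy.optimize import least_squares
from scipy.spatial.transform import Rotation as R
L=[json.loads(l) for l in open('log.jsonl')]
L.append([[1.169,.527,1.433,0,1.181,-.178],[.1384,.6088,.2436],[.11166,.99375,-.001,-.0003]])
Z=lambda a:R.from_euler('z',a).as_matrix()
Y=lambda a:R.from_euler('y',a).as_matrix()
def fk(q,p):
    h,a1,L2,a3,L3,d6,lat=p
    M=Z(q[0]);x=M@[a1,lat,h]; M=M@Y(q[1]);x=x+M@[0,0,L2]
    M=M@Y(q[2]);x=x+M@[a3,0,L3];M=M@Z(q[3])@Y(q[4])@Z(q[5]);return x+M@[0,0,d6],M
f=lambda p:np.concatenate([fk(q,p)[0]-x for q,x,_ in L]+[1e-4*(p-p0)])
p0=np.array([.2,0,.4,0,.4,.25,.1])
P=least_squares(f,p0).x
if __name__=='__main__':
    print(P.round(4),abs(f(P)[:3*len(L)]).max())
    q,x,r=L[0];print(fk(q,P)[1].round(2),R.from_quat(r).as_matrix().round(2))
E
python3 - <<'E'
from st import *
st();pts('incubator','lid_handle','blue_tube','red_tube')
import cv2
cv2.imwrite('pics/s2.png',vision.camera('side')[:,:,::-1])
E
python3 kin.py
```

```text
t 8.5 p [ 0.5075 -0.0997  0.3832] q [-4.110e-01  2.380e-01  1.503e+00  1.000e-03  1.401e+00 -4.120e-01] w 0.0347 gf 0.0 F [ 0.7 -0.1  0.6] 
ty [ 1.     0.001 -0.   ] tz [-0.     0.001 -1.   ]
side incubator [([0.547, -0.144, -0.002], 0.71)]
side lid_handle [([0.662, -0.152, 0.299], 0.61)]
side blue_tube []
side red_tube []
top incubator []
top lid_handle []
top blue_tube [([0.579, -0.406, 0.002], 0.27)]
top red_tube [([0.579, -0.408, 0.003], 0.19)]
[2.679e-01 2.000e-04 5.880e-01 1.142e-01 3.915e-01 2.772e-01 1.110e-01] 0.0009866562003440216
[[-1.  0. -0.]
 [ 0.  1.  0.]
 [ 0.  0. -1.]] [[ 0.  1. -0.]
 [ 1. -0.  0.]
 [ 0. -0. -1.]]
```

View pics/s2.png

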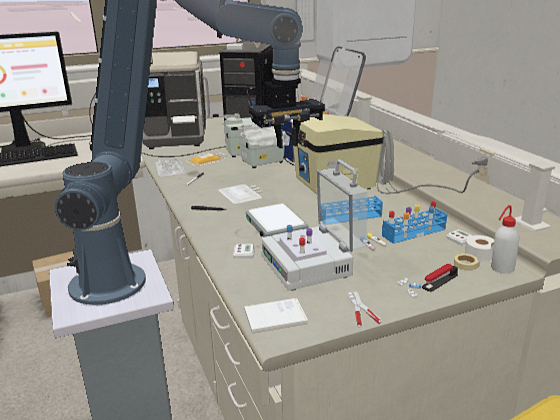

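```bash
cat > ik.py <<'E'
from kin import *
from rig import vision
lo=np.array([-3.08,-.75,.22,-1.43,0,-2.85]);hi=np.array([3.08,2.2,2.44,4.57,2.65,2.85])
def FK(q):
    x,M=fk(q,P);return x,M@Z(np.pi/2)
def ik(x,M,q0):
    def g(q):
        a,B=FK(q);return np.r_[(a-x)*5,R.from_matrix(B.T@M).as_rotvec(),1e-3*(q-q0)]
    s=least_squares(g,np.clip(q0,lo+.001,hi-.001),bounds=(lo,hi));return s.x,np.abs(g(s.x)[:6]).max()
def down(psi):  # tool y at angle psi, tool z down
    y=np.array([np.cos(psi),np.sin(psi),0]);z=np.array([0,0,-1.]);return np.c_[np.cross(y,z),y,z]
mid=np.array([.566,.137,.22])
if __name__=='__main__':
  c=vision.calibration('side');v=c['K']@(c['R']@np.array([.511,-.1025,.113])+c['t']);print(v[:2]/v[2])
  q0=np.array(L[-2][0])
  for psi in(90,-90):
    q=q0
    for a in np.linspace(0,psi,13): q,e=ik(np.array([.511,-.1025,.35]),down(np.radians(a)),q)
    qg,eg=ik(np.array([.511,-.1025,.114]),down(np.radians(psi)),q);print(psi,q.round(2),e,'grasp',qg.round(2),eg)
    for s in np.linspace(0,1,8): q,e=ik(np.array([.511,-.1025,.35])*(1-s)+s*np.array([.566,.137,.35]),down(np.radians(psi)),q)
    qs=q
    for th in range(0,360,30):
      u=np.array([np.cos(np.radians(th)),np.sin(np.radians(th)),0]);ax=np.cross([0,0,-1],u);q=qs;em=0;dm=0;mn=9
      for t in np.radians(np.arange(0,86,5)):
        M=R.from_rotvec(ax*t).as_matrix()@down(np.radians(psi));f=t/1.48
        m=np.array([.566,.137,.316*(1-f)+.22*f]);q2,e=ik(m-.034*M[:,2],M,q);dm=max(dm,abs(q2-q).max());q=q2;em=max(em,e)
      if em<.03: print(psi,th,q.round(2),round(em,4),'margin',np.minimum(q-lo,hi-q).min().round(2),'maxstep',dm.round(2))
E
python3 ik.py
```

```text
[289.24102884 228.27059539]
90 [-0.41  0.27  1.55 -0.    1.32 -1.98] 1.3089984674444922e-07 grasp [-0.41  0.59  1.81 -0.    0.75 -1.98] 8.775660455376927e-07
90 90 [-0.49  0.89  1.66  1.11  1.76 -2.62] 0.0 margin 0.23 maxstep 0.09
90 120 [-0.33  1.    1.26  0.87  2.12 -1.98] 0.0 margin 0.53 maxstep 0.08
90 150 [-0.15  1.12  0.92  0.63  2.48 -1.54] 0.0 margin 0.17 maxstep 0.08
90 210 [ 0.21  1.19  0.72 -0.65  2.61 -1.66] 0.0 margin 0.04 maxstep 0.09
90 240 [ 0.38  1.11  0.95 -0.95  2.28 -1.33] 0.0 margin 0.37 maxstep 0.07
90 270 [ 0.51  0.99  1.3  -1.15  1.89 -0.76] 0.0 margin 0.28 maxstep 0.09
-90 [-0.41  0.27  1.55  0.    1.32  1.16] 1.3089969519572318e-07 grasp [-0.41  0.59  1.81 -0.    0.75  1.16] 8.775655538136465e-07
-90 30 [-0.44  0.98  2.42  2.18  1.63 -1.26] 0.0 margin 0.02 maxstep 0.34
-90 60 [-0.57  0.85  2.07  1.51  1.5  -0.3 ] 0.0 margin 0.37 maxstep 0.15
-90 90 [-0.49  0.89  1.66  1.11  1.76  0.52] 0.0 margin 0.78 maxstep 0.09
-90 120 [-0.33  1.    1.26  0.87  2.12  1.16] 0.0 margin 0.53 maxstep 0.08
-90 150 [-0.15  1.12  0.92  0.63  2.48  1.6 ] 0.0 margin 0.17 maxstep 0.08
-90 210 [ 0.21  1.19  0.72 -0.65  2.61  1.48] 0.0 margin 0.04 maxstep 0.09
-90 240 [ 0.38  1.11  0.95 -0.95  2.28  1.81] 0.0 margin 0.37 maxstep 0.07
-90 270 [ 0.51  0.99  1.3  -1.15  1.89  2.38] 0.0 margin 0.28 maxstep 0.09
```

Emit:
apply_moves --series '[{"offset": [0.3,-0.3,-10],"rot": [0,0,90]},{"offset": [0.3,-0.3,-10],"rot": [0,0,90]},{"offset": [0.3,-0.3,-10],"rot": [0,0,90]},{"offset": [0.3,-0.3,-10],"rot": [0,0,90]},{"offset": [0.3,-0.3,-10],"rot": [0,0,90]},{"offset": [0.3,-0.3,-10],"rot": [0,0,90]},{"offset": [0.3,-0.3,-10],"rot": [0,0,90]},{"offset": [0.3,-0.3,-10],"rot": [0,0,90]},{"offset": [0.3,-0.3,-10],"rot": [0,0,90]},{"offset": [0.3,-0.3,-10],"rot": [0,0,90]},{"offset": [0.3,-0.3,-10],"rot": [0,0,90]},{"offset": [0.3,-0.3,-10],"rot": [0,0,90]},{"offset": [0.3,-0.3,-10],"rot": [0,0,90]},{"offset": [0.3,-0.3,-10],"rot": [0,0,90]}]' --hand 0.57

```text
time: 10.45
position: [0.5127, -0.1046, 0.2825]
tool_rot: [0.001, 1.0, 0.0, -0.0]
ft_force: [0.0, -0.3, -0.1]
grip_width: 0.0495
grip_force: 0.0
```

```bash
python3 - <<'E'
from st import *
st();pts('blue_tube','blue_tube_middle','red_tube')
E
```

```text
t 10.45 p [ 0.5127 -0.1046  0.2825] q [-0.415  0.344  1.64   0.     1.158 -1.984] w 0.0495 gf 0.0 F [ 0.  -0.3 -0.1] 
ty [0.002 1.    0.   ] tz [-0.  0. -1.]
side blue_tube []
side blue_tube_middle [([0.509, -0.1, 0.083], 0.57)]
side red_tube [([0.549, -0.148, -0.002], 0.5)]
top blue_tube []
top blue_tube_middle []
top red_tube [([0.562, 0.137, 0.044], 0.18)]
```

Emit:
apply_moves --series '[{"offset": [-0.2,0.25,-4],"rot": [0,0,0]},{"offset": [-0.2,0.25,-8],"rot": [0,0,0]},{"offset": [-0.2,0.25,-11],"rot": [0,0,0]},{"offset": [-0.2,0.25,-13],"rot": [0,0,0]},{"offset": [-0.2,0.25,-15],"rot": [0,0,0]},{"offset": [-0.2,0.25,-16.8],"rot": [0,0,0]},{"offset": [-0.2,0.25,-16.8],"rot": [0,0,0]},{"offset": [-0.2,0.25,-16.8],"rot": [0,0,0]}]'

```text
time: 11.65
position: [0.5108, -0.1022, 0.1146]
tool_rot: [0.0, 1.0, 0.0, -0.0]
ft_force: [0.1, 0.2, -0.1]
grip_width: 0.0494
grip_force: 0.0
```

Emit:
apply_moves --series '[{"offset": [0,0,0],"rot": [0,0,0]},{"offset": [0,0,0],"rot": [0,0,0]},{"offset": [0,0,0],"rot": [0,0,0]},{"offset": [0,0,0],"rot": [0,0,0]},{"offset": [0,0,0],"rot": [0,0,0]}]' --hand 0 --newtons 15

```text
time: 12.15
position: [0.5108, -0.1022, 0.1149]
tool_rot: [0.0, 1.0, -0.0, 0.0]
ft_force: [0.2, 0.5, 0.1]
grip_width: 0.0175
grip_force: 0.1
```

```bash
python3 - <<'E'
from st import *
st()
import cv2
cv2.imwrite('pics/s3.png',cv2.resize(vision.camera('side')[190:290,220:360,::-1],(700,500),interpolation=cv2.INTER_CUBIC))
E
```

```text
t 12.15 p [ 0.5108 -0.1022  0.1149] q [-0.412  0.588  1.806 -0.     0.746 -1.982] w 0.0175 gf 0.1 F [0.2 0.5 0.1] 
ty [ 0.  1. -0.] tz [ 0.001 -0.    -1.   ]
```

View pics/s3.png

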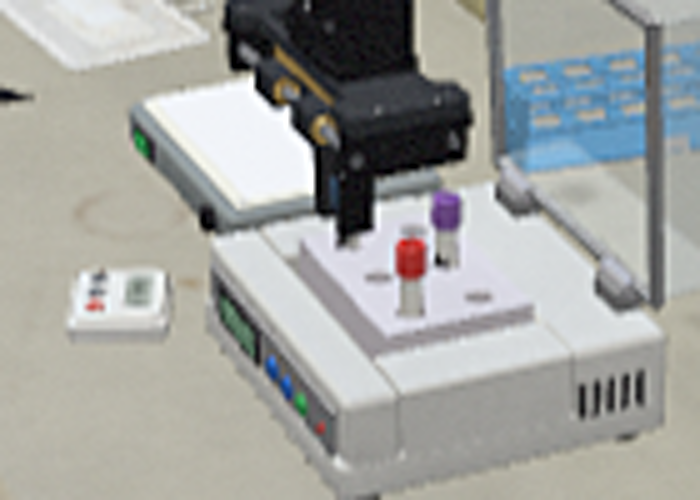

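The fingers are closed around the blue cap (crop px ~345,200), and the red (410,260) and purple (447,210) tubes stand untouched. I'll let the grip build, then lift straight up.

Emit:
apply_moves --series '[{"offset": [0,0,0],"rot": [0,0,0]},{"offset": [0,0,0],"rot": [0,0,0]},{"offset": [0,0,1],"rot": [0,0,0]},{"offset": [0,0,2.5],"rot": [0,0,0]},{"offset": [0,0,4],"rot": [0,0,0]},{"offset": [0,0,5.5],"rot": [0,0,0]},{"offset": [0,0,7],"rot": [0,0,0]},{"offset": [0,0,7],"rot": [0,0,0]},{"offset": [0,0,7],"rot": [0,0,0]},{"offset": [0,0,7],"rot": [0,0,0]}]'

```text
time: 13.2
position: [0.5101, -0.1019, 0.1839]
tool_rot: [0.0, 1.0, 0.0, -0.001]
ft_force: [-0.0, -0.1, -0.1]
grip_width: 0.0168
grip_force: 15.0
```

```bash
python3 - <<'E'
from st import *
st();pts('blue_tube','blue_tube_middle','panel_centre')
E
```

```text
t 13.2 p [ 0.5101 -0.1019  0.1839] q [-0.412  0.474  1.755  0.     0.914 -1.983] w 0.0168 gf 15.0 F [-0.  -0.1 -0.1] 
ty [0.    1.    0.001] tz [-0.001  0.001 -1.   ]
side blue_tube [([0.662, -0.149, 0.299], 0.7)]
side blue_tube_middle [([0.509, -0.101, 0.151], 0.45)]
side panel_centre [([0.57, 0.136, 0.04], 0.58)]
top blue_tube []
top blue_tube_middle []
top panel_centre [([0.563, 0.138, 0.042], 0.57)]
```

Emit:
apply_moves --series '[{"offset": [0,0,4],"rot": [0,0,0]},{"offset": [0,0,8],"rot": [0,0,0]},{"offset": [0,0,12],"rot": [0,0,0]},{"offset": [0,0,16],"rot": [0,0,0]},{"offset": [0.9,4,17],"rot": [0,0,0]},{"offset": [1.9,8,17],"rot": [0,0,0]},{"offset": [2.8,12,17],"rot": [0,0,0]},{"offset": [3.8,16,17],"rot": [0,0,0]},{"offset": [4.7,20,17],"rot": [0,0,0]},{"offset": [5.6,24,17],"rot": [0,0,0]},{"offset": [5.6,24,17],"rot": [0,0,0]},{"offset": [5.6,24,17],"rot": [0,0,0]}]'

```text
time: 14.8
position: [0.5663, 0.1385, 0.3541]
tool_rot: [-0.001, 1.0, -0.0, -0.0]
ft_force: [0.2, 0.3, -0.0]
grip_width: 0.0167
grip_force: 15.0
```

Emit:
apply_moves --series '[{"offset": [0,0,-1],"rot": [-6,0,0]},{"offset": [0,0.5,-2],"rot": [-12,0,0]},{"offset": [0,1,-3],"rot": [-18,0,0]},{"offset": [0,1.2,-4],"rot": [-24,0,0]},{"offset": [0,1.5,-5],"rot": [-30,0,0]},{"offset": [0,1.8,-6],"rot": [-36,0,0]},{"offset": [0,2,-7],"rot": [-42,0,0]},{"offset": [0,2.3,-8],"rot": [-48,0,0]},{"offset": [0,2.6,-9],"rot": [-54,0,0]},{"offset": [0,2.9,-10],"rot": [-60,0,0]},{"offset": [0,3.1,-11],"rot": [-66,0,0]},{"offset": [0,3.3,-12],"rot": [-72,0,0]},{"offset": [0,3.3,-12.5],"rot": [-78,0,0]},{"offset": [0,3.4,-13],"rot": [-84,0,0]},{"offset": [0,3.4,-13],"rot": [-88,0,0]},{"offset": [0,3.4,-13],"rot": [-88,0,0]},{"offset": [0,3.4,-13],"rot": [-88,0,0]},{"offset": [0,3.4,-13],"rot": [-88,0,0]},{"offset": [0,3.4,-13],"rot": [-88,0,0]}]'

```text
time: 16.7
position: [0.5671, 0.1716, 0.2259]
tool_rot: [0.001, 0.72, -0.694, 0.001]
ft_force: [0.1, -0.8, -0.5]
grip_width: 0.0164
grip_force: 15.0
```

```bash
python3 - <<'E'
from st import *
st();pts('blue_tube','blue_tube_middle','panel_centre','timer','stripper','black_pen','lid_handle')
import cv2
cv2.imwrite('pics/s4.png',vision.camera('side')[:,:,::-1])
E
```

```text
t 16.7 p [0.5671 0.1716 0.2259] q [ 0.523  1.021  1.276 -1.178  1.927 -0.761] w 0.0164 gf 15.0 F [ 0.1 -0.8 -0.5] 
ty [ 0.003  0.037 -0.999] tz [-0.001 -0.999 -0.037]
side blue_tube [([0.544, -0.149, -0.002], 0.68)]
side blue_tube_middle [([0.567, 0.137, 0.223], 0.56)]
side panel_centre [([0.568, 0.136, 0.039], 0.82)]
side timer [([0.41, 0.009, 0.003], 0.78)]
side stripper [([0.583, -0.408, 0.005], 0.64)]
side black_pen [([0.399, 0.37, 0.003], 0.42)]
side lid_handle [([0.666, -0.151, 0.302], 0.97)]
top blue_tube [([0.572, 0.095, 0.218], 0.66)]
top blue_tube_middle [([0.567, 0.137, 0.226], 0.45)]
top panel_centre [([0.564, 0.14, 0.043], 0.71)]
top timer [([0.407, 0.007, 0.0], 0.67)]
top stripper [([0.58, -0.408, -0.001], 0.56)]
top black_pen [([0.401, 0.365, 0.002], 0.6)]
top lid_handle [([0.668, -0.153, 0.299], 0.95)]
```

View pics/s4.png

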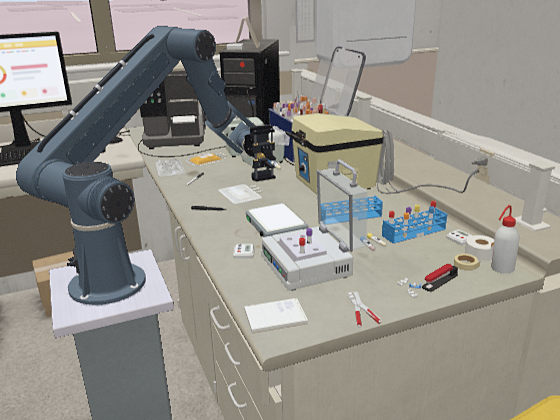

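The picture shows the tube level in the gripper (about px 268,163) over the panel (275,218), the hood open (handle at 342,165), and the red and purple tubes in their wells. Everything else is where it started.

```bash
python3 -c "
from rig import hand_in
print(hand_in())"
```

```text
the job is handed in; nothing more can be done
None
```

I've handed the job in, but no verdict came back. The last measurements had the hood open at about 1.5 rad and the blue tube level in the gripper, about 18 cm above the panel's centre. The other tubes were in their wells and nothing on the bench had moved.

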